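Sort injector parts into the sample trays

ROBOT

A 6-joint arm with a two-finger parallel gripper is mounted at the origin on a cart in front of the work surface, level with it; the furniture and walls round the work are solid. World frame = base frame: x ahead of the robot, y to its left, z up, the work surface at z = 0. Lengths are in m, angles in rad, forces in N, time in s.
With the tool pointing down it reaches from about 0.35 to 0.775 m from the base axis. Payload 7.3 kg.
Tool frame: the origin (TCP) lies at the centre of the arm's flange, where the gripper is bolted on; the fingertips stand 178 mm ahead of it and the grasp point (between the pads) lies 159 mm ahead of it; z points along the fingers, y is the line along which they close (so a half turn about z gives the same grasp; the last joint's range is limited). The gripper opens to 92 mm and grips with 3 to 60 N. Pads are 19 mm wide; open, the fingers measure 130 mm over their backs; the gripper's body (75 mm by 190 mm) begins 47 mm behind the grasp point.
Start: joints at [-1.485, 0.342, 1.524, -0, 1.275, -0.146], TCP at [0.121, -0.511, 0.405] pointing down, gripper open.
Joint ranges: [-2.53, 2.53], [-0.77, 2.02], [0.04, 2.7], [-1, 4.14], [0.28, 2.66], [-3.11, 3.11]. Speed limits (rad/s): [2.57, 2.57, 3.14, 3.14, 3.14, 3.14].

INTERFACE

Orientations are given as [roll, pitch, yaw] about the fixed x, y, z axes, in that order (R = Rz(yaw) Ry(pitch) Rx(roll)).
In Python, from cell import robot gives the robot as it stands.
- The arm moves only by the shell command python3 -m pendant 'ROWS' [OPENING] [FORCE]. ROWS is a JSON list of rows, 1 to 8 of them, each of 6 numbers: dx, dy, dz in m, then a rotation vector rx, ry, rz in rad; each row shifts and turns the commanded pose from where the row before left it, along the tool's axes as they then stand; what a row does not reach is not made up. A row lasts 1/12 s, in which the tool goes at most 0.0417 m and 0.125 rad, less where a joint would pass 70% of its speed; a pose out of reach is approached as far as the arm can. OPENING is the finger opening in m, set as the command begins (- or left out keeps the last). The fingers move at their own pace and stop on an object; FORCE is the grip in N (left out, the last holds). Time passes only in rows, so rows that do not move let the fingers close. It prints the time, the measured TCP pose, the force, the opening and the grip force at its end.
- robot.observe(): the state, without advancing time (a new reading comes with each control period).
- robot.read_camera(name): name is "scene" or "top"; returns a dict with "image" (480x640x3 uint8, red, green, blue), "fx", "fy", "cx", "cy" (pixels), "pose" (4x4, takes a point from camera to world coordinates). Camera axes: x right, y down, z forward; pixel columns grow to the right and rows downward; lengths in m; the calibration is good to about 2 mm. A picture is of the moment at which its call begins. There is no depth.
- robot.hand_in(): hands the job in; it is judged then, once.
The state is a dict: "time": time; "qpos": joint angles; "qvel": joint speeds; "joint_efforts": joint torques, N m; "tool_pos": TCP position; "tool_rot": TCP orientation; "contact_force": force on the tool from outside, world axes, zero at the start; "torque": the same for the moment, N m; "opening": finger opening in m; "grip_force": force on a finger pad.
Only numpy, scipy, OpenCV 4.12 (cv2) and the standard library are available. Lean on these libraries where they do the work, as an engineer would, in place of code of your own. Each camera call takes 0.05 s, during which the arm holds its last target. There are 200 camera calls.

TASK

Sort the five loose injector parts on the bench (two sleeves, two nozzle nuts and one ring) into the three trays, each into the tray that holds a fixed sample of its kind at the far end. Use the empty bays, never more than one part to a bay, and set each part down standing upright (the ring flat) on the tray's floor the same way up as it stands now. Leave the lying injector and the spanner where they are.

Things in the scene. Friction and masses are not known exactly. Their poses are not given: they have to be found in the camera images.
- sleeve_tray: Fixed steel tray for sleeves, 174 (x) by 98 (y) mm; floor 3 mm thick, walls and dividers 3 mm, tops 12 mm above bench. Origin under centre, z up, +x away from the robot. Three bays in a row, each 92 mm wide in y: empty near bay (58 mm long, centre x -55 mm), empty middle bay (58 mm, centre x +6 mm), far bay (46 mm, centre x +61 mm) with a fixed sample sleeve (20 mm across, 68 high).
- nut_tray: Fixed steel tray for nozzle nuts, 174 (x) by 98 (y) mm; floor 3 mm thick, walls and dividers 3 mm, tops 12 mm above bench. Origin under centre, z up, +x away from the robot. Three bays in a row, each 92 mm wide in y: empty near bay (58 mm long, centre x -55 mm), empty middle bay (58 mm, centre x +6 mm), far bay (46 mm, centre x +61 mm) with a fixed sample nozzle nut (22 mm across, 31 high).
- ring_tray: Fixed steel tray for rings, 174 (x) by 98 (y) mm; floor 3 mm thick, walls and dividers 3 mm, tops 12 mm above bench. Origin under centre, z up, +x away from the robot. Three bays in a row, each 92 mm wide in y: empty near bay (58 mm long, centre x -55 mm), empty middle bay (58 mm, centre x +6 mm), far bay (46 mm, centre x +61 mm) with a fixed sample black ring (40 mm across, 12 high).
- sleeve_long: Loose bright turned steel sleeve with a thin dark groove, a round tube standing upright, 27 mm across its lower part (it steps in slightly higher up), 62 mm high. Origin at the centre of the underside, z up.
- sleeve_short: Loose bright plain turned steel sleeve, a round tube standing upright, 22 mm in diameter, 58 mm high. Origin at the centre of the underside, z up.
- nut_dark: Loose nozzle nut, dark grey metal, standing on its broad hexagon: hexagonal lower half 21 mm across flats (flats face the body's x axis and every 60 degrees from it), from the bench to 14 mm up; above it a narrower round neck about 16 mm in diameter; 31 mm high in all. Origin at the centre of the underside, z up. Start yaw is random.
- nut_brass: Loose nozzle nut, brass-coloured metal, standing on its broad hexagon: hexagonal lower half 24 mm across flats (flats face the body's x axis and every 60 degrees from it), from the bench to 14 mm up; above it a narrower round neck about 16 mm in diameter; 31 mm high in all. Origin at the centre of the underside, z up. Start yaw is random.
- ring: Loose black shim ring lying flat, 40 mm outside diameter, 12 mm high; take it by the outside. Origin at the centre of the underside, z up.
- injector: Bystander: a loose diesel injector lying at the left of the work, 207 mm long along its x, 24 mm wide, up to 41 mm high. Origin at the centre of the underside. Leave it alone.
- wrench: Bystander: a loose bright combination spanner lying flat at the right of the trays, 197 mm long along its y, 34 mm wide, 10 mm thick. Origin at the centre of the underside. Leave it alone.

How it is judged:
At the end, for the whole second after the job is handed in: One sleeve in each empty bay of the sleeve tray, one nut in each of the nut tray, the ring in either of the ring tray: underside centre inside the bay, under 4 mm above the tray floor, axis within 0.15 rad of upright (same way up as at the start), at rest (under 20 mm/s) ((((x of sleeve_long in the frame of sleeve_tray between -0.084 and -0.026 m and y of sleeve_long in the frame of sleeve_tray between -0.046 and 0.046 m and z of sleeve_long in the frame of sleeve_tray between -0.001 and 0.007 m and angle between sleeve_long's own z axis and vertical below 0.15 rad) and (x of sleeve_short in the frame of sleeve_tray between -0.023 and 0.035 m and y of sleeve_short in the frame of sleeve_tray between -0.046 and 0.046 m and z of sleeve_short in the frame of sleeve_tray between -0.001 and 0.007 m and angle between sleeve_short's own z axis and vertical below 0.15 rad)) or ((x of sleeve_long in the frame of sleeve_tray between -0.023 and 0.035 m and y of sleeve_long in the frame of sleeve_tray between -0.046 and 0.046 m and z of sleeve_long in the frame of sleeve_tray between -0.001 and 0.007 m and angle between sleeve_long's own z axis and vertical below 0.15 rad) and (x of sleeve_short in the frame of sleeve_tray between -0.084 and -0.026 m and y of sleeve_short in the frame of sleeve_tray between -0.046 and 0.046 m and z of sleeve_short in the frame of sleeve_tray between -0.001 and 0.007 m and angle between sleeve_short's own z axis and vertical below 0.15 rad))) and (((x of nut_dark in the frame of nut_tray between -0.084 and -0.026 m and y of nut_dark in the frame of nut_tray between -0.046 and 0.046 m and z of nut_dark in the frame of nut_tray between -0.001 and 0.007 m and angle between nut_dark's own z axis and vertical below 0.15 rad) and (x of nut_brass in the frame of nut_tray between -0.023 and 0.035 m and y of nut_brass in the frame of nut_tray between -0.046 and 0.046 m and z of nut_brass in the frame of nut_tray between -0.001 and 0.007 m and angle between nut_brass's own z axis and vertical below 0.15 rad)) or ((x of nut_dark in the frame of nut_tray between -0.023 and 0.035 m and y of nut_dark in the frame of nut_tray between -0.046 and 0.046 m and z of nut_dark in the frame of nut_tray between -0.001 and 0.007 m and angle between nut_dark's own z axis and vertical below 0.15 rad) and (x of nut_brass in the frame of nut_tray between -0.084 and -0.026 m and y of nut_brass in the frame of nut_tray between -0.046 and 0.046 m and z of nut_brass in the frame of nut_tray between -0.001 and 0.007 m and angle between nut_brass's own z axis and vertical below 0.15 rad))) and ((x of ring in the frame of ring_tray between -0.084 and -0.026 m and y of ring in the frame of ring_tray between -0.046 and 0.046 m and z of ring in the frame of ring_tray between -0.001 and 0.007 m and angle between ring's own z axis and vertical below 0.15 rad) or (x of ring in the frame of ring_tray between -0.023 and 0.035 m and y of ring in the frame of ring_tray between -0.046 and 0.046 m and z of ring in the frame of ring_tray between -0.001 and 0.007 m and angle between ring's own z axis and vertical below 0.15 rad)) and linear speed of each of sleeve_long, sleeve_short, nut_dark, nut_brass, ring below 0.02 m/s); the robot touches nothing.
It fails at once if the lying injector is moved more than 20 mm (distance of injector from where it was at the start of the episode above 0.02 m).
It fails at once if the spanner is moved more than 20 mm (distance of wrench from where it was at the start of the episode above 0.02 m).
It also fails if it takes over 128 s, if anything falls off the work surface, if the arm or the gripper's body presses on something with over 40 N, if the wrist force passes 120 N, or if a joint passes its speed limit or range.

## Working session

There is one attempt and no reset: what is moved stays moved. The work goes in short steps, Python scripts to look and compute and a shell command to move; the robot and the scene stay as the last step left them, time stands still between calls to the robot, and variables do not carry over. Pictures are saved under pics/ and viewed, at most 14 in all, crops included, and the job is handed in when it is done.

```bash
mkdir -p pics; ls
python3 - <<'E'
from cell import robot
import cv2,numpy as np
for n in("scene","top"):
    c=robot.read_camera(n); cv2.imwrite(f"pics/{n}0.png",c["image"][:,:,::-1]); print(n,c["fx"],c["fy"],c["cx"],c["cy"],np.round(c["pose"],4).tolist())
print(robot.observe())
E
```

```text
pics
scene 460.41384956641474 460.41384956641474 318.76693443253373 240.62024094462137 [[-0.9182, -0.2583, 0.3001, 0.1665], [-0.3959, 0.6204, -0.6771, 0.7086], [-0.0113, -0.7405, -0.6719, 0.8212], [0.0, 0.0, 0.0, 1.0]]
top 587.2341360821187 587.2341360821187 323.10314836519325 234.727064053562 [[-0.0238, -0.9928, 0.1175, 0.3393], [-0.9997, 0.0236, -0.0033, -0.0654], [0.0005, -0.1175, -0.9931, 1.4699], [0.0, 0.0, 0.0, 1.0]]
{'time': 0.1, 'qpos': array([-1.48500263e+00,  3.42687139e-01,  1.52489210e+00, -1.02303138e-05,
        1.27540735e+00, -1.45967352e-01]), 'qvel': array([-0.00073853, -0.00114237, -0.00168811,  0.000561  , -0.00040522,
        0.00131469]), 'joint_efforts': array([ 1.70973122e-03, -4.32003200e+01, -2.44694263e+01,  7.18804006e-02,
        5.25249972e-02, -5.10034954e-05]), 'tool_pos': array([ 0.12061598, -0.5108472 ,  0.40410685]), 'tool_rot': array([-3.14021212e+00, -1.93067875e-04,  2.31763905e-01]), 'contact_force': array([-0.80004786, -0.26375135,  0.25113931]), 'torque': array([ 0.04399712, -0.0028903 ,  0.06281236]), 'grip_force': 0.0, 'opening': 0.0917109197056211}
```

View pics/top0.png

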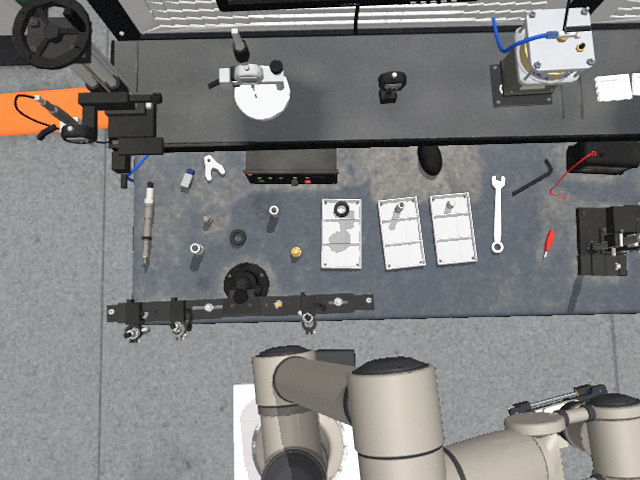

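View pics/scene0.png

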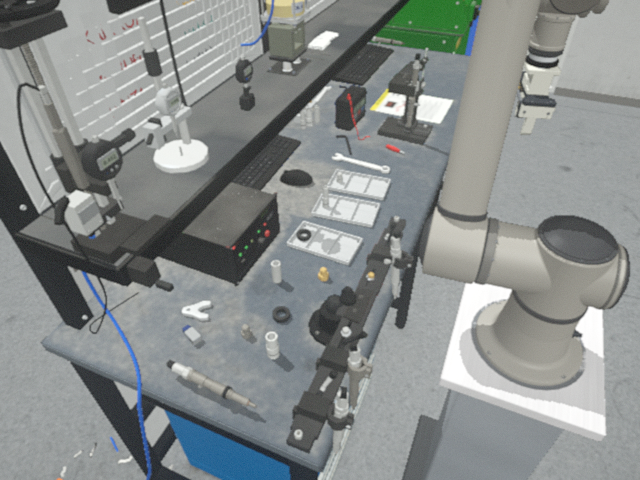

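Top: ring tray at (341,233), the other trays at (402,233) and (453,229). Loose parts are at (197,249), (207,220), (238,238), (274,212) and (296,253). I'm zooming in to tell the parts and samples apart.

```bash
cat > h.py <<'E'
import numpy as np,cv2
from cell import robot
def ray(c,u,v,z):
    d=c["pose"][:3,:3]@np.array([(u-c["cx"])/c["fx"],(v-c["cy"])/c["fy"],1]); o=c["pose"][:3,3]
    return o+d*(z-o[2])/d[2]
def proj(c,p):
    q=c["pose"][:3,:3].T@(np.array(p)-c["pose"][:3,3]); return c["fx"]*q[0]/q[2]+c["cx"],c["fy"]*q[1]/q[2]+c["cy"]
E
python3 - <<'E'
from h import *
t=robot.read_camera("top");s=robot.read_camera("scene")
cv2.imwrite("pics/tc.png",cv2.resize(t["image"][160:320,130:330,::-1],None,fx=4,fy=3.75/3.75*3.7,interpolation=2)[:600])
cv2.imwrite("pics/td.png",cv2.resize(t["image"][180:280,310:510,::-1],None,fx=4,fy=4,interpolation=2))
cv2.imwrite("pics/sc.png",cv2.resize(s["image"][160:360,220:400,::-1],None,fx=3,fy=3,interpolation=2))
for n,u,v in[("rail",246,300),("raill",112,310),("railr",372,300),("blk",246,263),("shelf",300,148)]:print(n,ray(t,u,v,0),ray(t,u,v,.1))
E
```

```text
rail [0.35423366 0.12541568 0.        ] [0.35321576 0.11243714 0.1       ]
raill [0.33748896 0.45816187 0.        ] [0.33761021 0.4225464  0.1       ]
railr [ 0.34675968 -0.18796017  0.        ] [ 0.34625024 -0.17961955  0.1       ]
blk [0.44640383 0.12463937 0.        ] [0.43911553 0.11171364 0.1       ]
shelf [ 0.73852375 -0.01633093  0.        ] [ 0.71136236 -0.01966636  0.1       ]
```

View pics/tc.png

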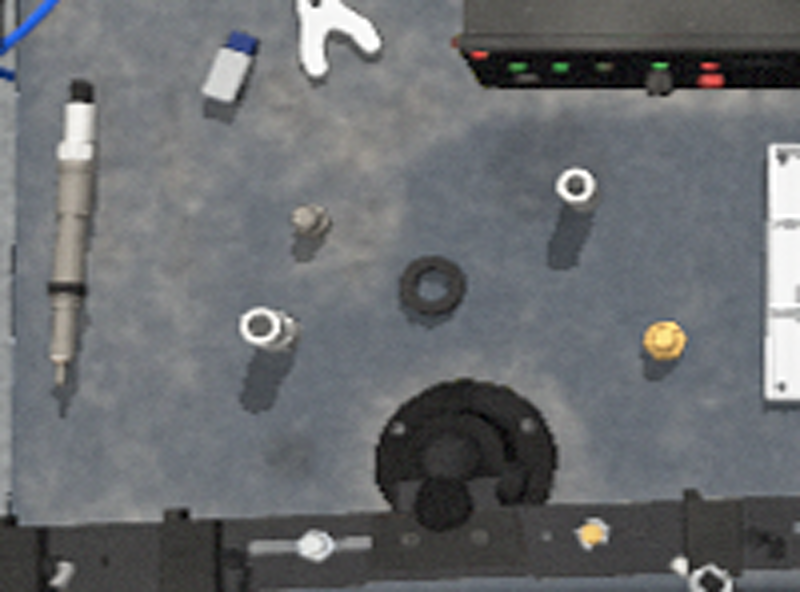

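View pics/td.png

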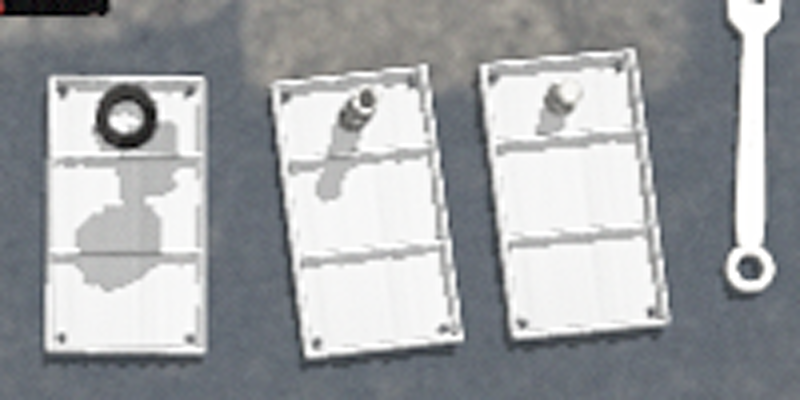

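View pics/sc.png

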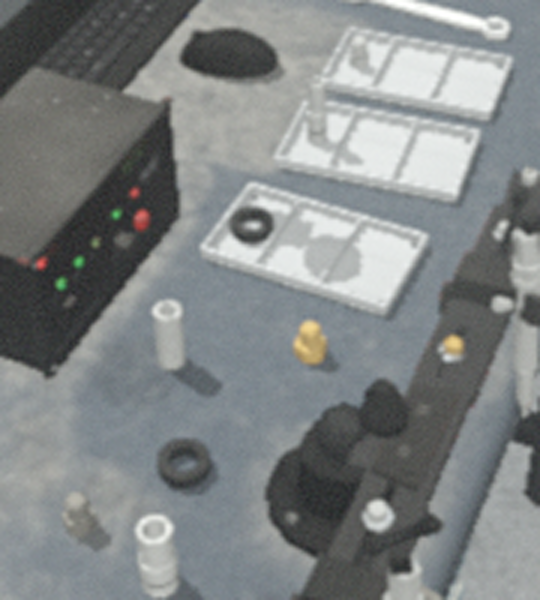

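Middle tray holds the sleeve sample and the right tray the nut sample. Stepped sleeve_long is at about (195,248), sleeve_short at (274,210), dark nut at (206,219), brass nut at (296,252) and ring at (238,237). Next I measure.

Run:
```python
from h import *
t=robot.read_camera("top");s=robot.read_camera("scene")
im=t["image"]; 
m=((im.min(2)>200)*255).astype(np.uint8); m[:, :310]=0; m[:,500:]=0; m[:185]=0; m[280:]=0
m=cv2.morphologyEx(m,cv2.MORPH_CLOSE,np.ones((13,13)))
for c in cv2.findContours(m,0,2)[0]:
    if cv2.contourArea(c)<1500: continue
    b=cv2.boxPoints(cv2.minAreaRect(c)); p=np.array([ray(t,u,v,.012)[:2] for u,v in b])
    print("tray",p.mean(0).round(4),p.round(3).tolist(),np.linalg.norm(np.diff(p,axis=0),axis=1).round(3))
def blob(c,f,box,name,z):
    x0,y0,x1,y1=box; k=f(c["image"][y0:y1,x0:x1].astype(int)); n,l,st,ce=cv2.connectedComponentsWithStats((k*255).astype(np.uint8))
    i=1+st[1:,4].argmax(); u,v=ce[i]+[x0,y0]; bx=st[i,:4]+[x0,y0,0,0]
    e=[ray(c,bx[0]-.5,v,z),ray(c,bx[0]+bx[2]-.5,v,z),ray(c,u,bx[1]-.5,z),ray(c,u,bx[1]+bx[3]-.5,z)]
    print(name,"px",u.round(1),v.round(1),st[i,4],bx,"pos",ray(c,u,v,z).round(4),"w",abs(e[0]-e[1])[1].round(3),"h",abs(e[2]-e[3])[0].round(3))
bright=lambda a:a.min(2)>150
blob(t,bright,(185,238,206,258),"long",.062)
blob(t,bright,(262,200,285,220),"short",.058)
blob(t,lambda a:a.max(2)<75,(226,226,250,248),"ring",.012)
blob(t,lambda a:(a[:,:,0]-a[:,:,2])>50,(284,240,308,264),"brass",.018)
blob(t,lambda a:(a[:,:,0]-a[:,:,2])>-2,(196,208,218,232),"dark",.018)
bl=[("brass",296,251.9,.031),("dark",205.8,219,.031),("long",195.5,248.4,.062),("short",274,210,.058),("ring",238,237.3,.012)]
for n,u,v,z in bl:
    p=ray(t,u,v,z); print(n,p.round(4),"scene px",np.round(proj(s,p),1))
for z in (.03,.06,.09,.12,.15): print("knob",z,np.round(proj(s,ray(t,240.7,296,z)),0), ray(t,240.7,296,z).round(3))
for z in (.1,.2,.3,.4,.5): print("shelf",z,np.round(proj(s,ray(t,200,146,z)),0),np.round(proj(s,ray(t,400,140,z)),0),ray(t,300,143,z).round(3))
for z in (.05,.1,.15): print("box",z,np.round(proj(s,ray(t,247,170,z)),0),ray(t,247,170,z).round(3))
```

```text
tray [ 0.5156 -0.1151] [[0.602, -0.07], [0.6, -0.165], [0.429, -0.16], [0.431, -0.066]] [0.096 0.171 0.094]
tray [ 0.5183 -0.3309] [[0.597, -0.209], [0.615, -0.443], [0.439, -0.451], [0.422, -0.221]] [0.234 0.176 0.231]
long px 195.2 247.4 64 [190 243  13  11] pos [0.4824 0.2386 0.062 ] w 0.031 h 0.027
short px 273.4 209.6 53 [269 205  10  10] pos [0.5707 0.0494 0.058 ] w 0.024 h 0.025
ring px 237.6 237.3 158 [230 230  16  16] pos [0.5103 0.1436 0.012 ] w 0.04 h 0.04
brass px 295.8 251.5 84 [291 247  11  10] pos [ 0.4708 -0.0014  0.018 ] w 0.027 h 0.025
dark px 210.6 222.1 203 [203 214  15  18] pos [0.5493 0.2098 0.018 ] w 0.037 h 0.045
brass [ 0.4685 -0.0025  0.031 ] scene px [324.2 268.2]
dark [0.5556 0.2192 0.031 ] scene px [246.1 325.8]
long [0.48   0.2379 0.062 ] scene px [272.4 335. ]
short [0.5697 0.048  0.058 ] scene px [276.1 262.4]
ring [0.5103 0.1425 0.012 ] scene px [281.9 311.8]
knob 0.03 [345. 325.] [0.364 0.134 0.03 ]
knob 0.06 [346. 314.] [0.363 0.13  0.06 ]
knob 0.09 [347. 304.] [0.363 0.126 0.09 ]
knob 0.12 [349. 293.] [0.362 0.122 0.12 ]
knob 0.15 [350. 281.] [0.362 0.118 0.15 ]
shelf 0.1 [174. 281.] [276. 166.] [ 0.724 -0.02   0.1  ]
shelf 0.2 [181. 244.] [280. 139.] [ 0.696 -0.023  0.2  ]
shelf 0.3 [189. 202.] [285. 108.] [ 0.668 -0.027  0.3  ]
shelf 0.4 [198. 153.] [291.  72.] [ 0.639 -0.03   0.4  ]
shelf 0.5 [208.  96.] [297.  30.] [ 0.611 -0.033  0.5  ]
box 0.05 [224. 271.] [0.672 0.114 0.05 ]
box 0.1 [227. 255.] [0.661 0.107 0.1  ]
box 0.15 [230. 239.] [0.649 0.101 0.15 ]
```

```bash
python3 - <<'E'
from h import *
t=robot.read_camera("top")
K={"ring":[(48,76),(205,76),(205,353),(46,353)],"sleeve":[(272,84),(427,66),(463,342),(306,359)],"nut":[(479,65),(634,49),(668,324),(512,341)]}
for n,b in K.items():
    p=np.array([ray(t,310+(x+.5)/4-.5,180+(y+.5)/4-.5,.012)[:2] for x,y in b]); c=p.mean(0); d=(p[0]+p[1]-p[2]-p[3])/2; L=np.linalg.norm(d); d/=L
    print(n,"c",c.round(4),"L",L.round(3),"W",np.linalg.norm(p[0]-p[1]).round(3),"yaw",np.arctan2(d[1],d[0]).round(3),"near",(c-.055*d).round(4),"mid",(c+.006*d).round(4))
E
R='[0.035,0.0,0,0,0,0]'
python3 -m pendant '[[0,0,0,0,0,0.116],[0,0,0,0,0,0.116],[0,0,0,0,0,0]]' 0.06 20
python3 -m pendant '[[0.035,-0.0225,0,0,0,0],[0.035,-0.0225,0,0,0,0],[0.035,-0.0225,0,0,0,0],[0.035,-0.0225,0,0,0,0],[0.035,-0.0225,0,0,0,0],[0.035,-0.0225,0,0,0,0],[0.035,-0.0225,0,0,0,0],[0.035,-0.0225,0,0,0,0]]'
```

```text
ring c [ 0.515  -0.1154] L 0.174 W 0.099 yaw -0.031 near [ 0.46   -0.1137] mid [ 0.521  -0.1156]
sleeve c [ 0.5125 -0.266 ] L 0.175 W 0.098 yaw 0.086 near [ 0.4577 -0.2707] mid [ 0.5185 -0.2655]
nut c [ 0.5208 -0.3955] L 0.175 W 0.098 yaw 0.071 near [ 0.4659 -0.3994] mid [ 0.5267 -0.3951]
time: 0.6
tool_pos: [0.1206, -0.511, 0.4047]
tool_rot: [3.141, -0.0, -0.004]
contact_force: [0.3, -0.1, 0.0]
opening: 0.0767
grip_force: 0.0
time: 1.27
tool_pos: [0.4021, -0.3295, 0.4049]
tool_rot: [3.141, -0.0, 0.004]
contact_force: [0.9, -0.7, -0.0]
opening: 0.0599
grip_force: 0.0
```

```bash
python3 -m pendant '[[0.008,-0.037,0,0,0,0],[0.008,-0.037,0,0,0,0],[0.008,-0.037,0,0,0,0],[0.008,-0.037,0,0,0,0],[0.008,-0.037,0,0,0,0],[0.008,-0.037,0,0,0,0],[0.008,-0.037,0,0,0,0],[0.008,-0.037,0,0,0,0]]' 0.05
python3 -m pendant '[[0.003,-0.0315,0,0,0,0],[0,0,0.04,0,0,0],[0,0,0.04,0,0,0],[0,0,0.035,0,0,0],[0,0,0.02,0,0,0],[0,0,0,0,0,0],[0,0,0,0,0,0]]'
python3 - <<'E'
from h import *
s=robot.read_camera("scene")
cv2.imwrite("pics/s1.png",s["image"][100:400,150:500,::-1].repeat(2,0).repeat(2,1))
E
```

```text
time: 1.93
tool_pos: [0.4647, -0.0332, 0.4049]
tool_rot: [3.141, -0.0, 0.004]
contact_force: [1.1, 0.0, 0.6]
opening: 0.0495
grip_force: 0.0
time: 2.52
tool_pos: [0.4678, -0.0035, 0.2694]
tool_rot: [-3.141, 0.002, 0.002]
contact_force: [0.7, 0.2, -0.2]
opening: 0.0501
grip_force: 0.0
```

View pics/s1.png

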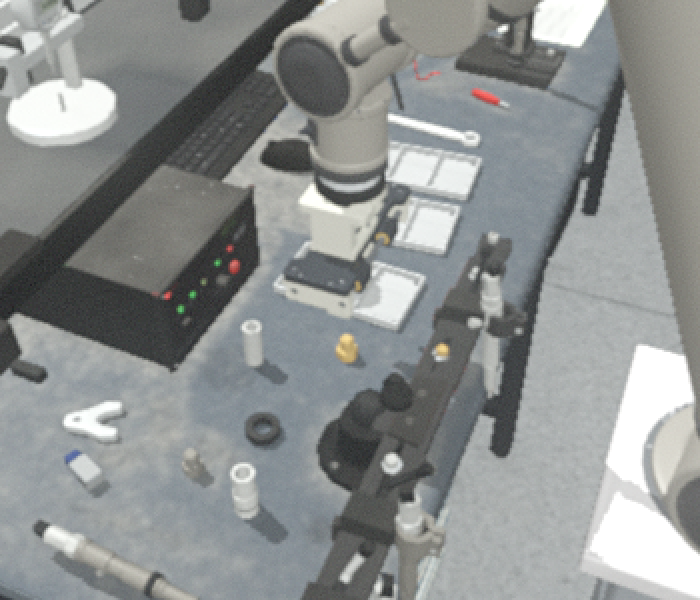

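The gripper shows at about (325,290) and the brass nut at (347,348) in the crop. I'll check the projected tip position against this.

Run:
```python
from h import *
o=robot.observe(); print(o["tool_pos"],o["tool_rot"])
s=robot.read_camera("scene");t=robot.read_camera("top")
p=o["tool_pos"]
for d in(0,.112,.178):
  q=p-[0,0,d]; print(d,np.round((np.array(proj(s,q))-[150,100])*2),np.round(proj(t,q)))
cv2.imwrite("pics/s2.png",cv2.resize(np.hstack([t["image"][170:320,200:350],s["image"][180:330,250:400]])[:,:,::-1],None,fx=2.66,fy=4,interpolation=2))
```

```text
[ 0.46829412 -0.00367657  0.2706174 ] [ 3.14130936e+00 -1.14321397e-03  1.52764506e-03]
0 [348. 172.] [291. 242.]
0.112 [349. 255.] [294. 247.]
0.178 [349. 298.] [295. 250.]
```

View pics/s2.png

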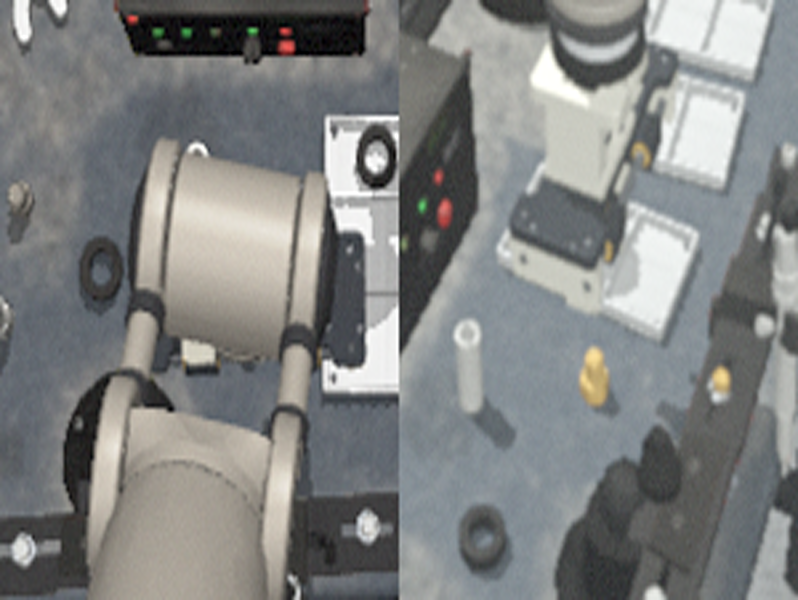

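Consistent: the slab in view is the +y end of the gripper body, and it hides the fingers. The expected tip position fits, so I descend onto the neck and close.

```bash
python3 -m pendant '[[0,0,0.03,0,0,0],[0,0,0.03,0,0,0],[0,0,0.0145,0,0,0],[0,0,0,0,0,0]]'
python3 -m pendant '[[0,0,0,0,0,0],[0,0,0,0,0,0],[0,0,0,0,0,0],[0,0,0,0,0,0],[0,0,0,0,0,0],[0,0,0,0,0,0],[0,0,0,0,0,0]]' 0 25
```

```text
time: 3.0
tool_pos: [0.4673, -0.0036, 0.1941]
tool_rot: [-3.141, 0.002, 0.0]
contact_force: [-0.7, 0.1, -0.9]
opening: 0.0495
grip_force: 0.0
time: 3.58
tool_pos: [0.468, -0.0036, 0.1958]
tool_rot: [3.141, -0.001, -0.0]
contact_force: [-0.6, 0.5, 5.7]
opening: 0.0153
grip_force: 25.0
```

```bash
python3 -m pendant '[[0,0,-0.015,0,0,0],[0,0,-0.025,0,0,0],[0,0,-0.035,0,0,0],[0,0,-0.025,0,0,0],[0,0,0,0,0,0]]'
python3 -m pendant '[[0.006,0.039,0,0,0,0],[0.006,0.039,0,0,0,0],[0.006,0.039,0,0,0,0],[0.006,0.039,0,0,0,0],[0.006,0.039,0,0,0,0],[0.006,0.039,0,0,0,0],[0.006,0.039,0,0,0,0],[0.006,0.039,0,0,0,0]]'
python3 -m pendant '[[0.006,0.039,0,0,0,0],[0.0047,0.0395,0,0,0,0],[0,0,0,0,0,0],[0,0,0,0,0,0]]'
python3 - <<'E'
from h import *
s=robot.read_camera("scene")
cv2.imwrite("pics/s3.png",cv2.resize(s["image"][120:320,220:420,::-1],None,fx=3,fy=3,interpolation=2))
E
```

```text
time: 4.0
tool_pos: [0.469, -0.0037, 0.2997]
tool_rot: [3.14, -0.009, 0.0]
contact_force: [1.5, -0.1, -0.2]
opening: 0.0157
grip_force: 25.0
time: 4.67
tool_pos: [0.5153, -0.3175, 0.2941]
tool_rot: [-3.141, 0.001, -0.0]
contact_force: [0.3, 0.5, -0.7]
opening: 0.0157
grip_force: 25.0
time: 5.0
tool_pos: [0.5256, -0.3959, 0.2932]
tool_rot: [-3.14, 0.002, -0.003]
contact_force: [0.3, 1.4, -1.1]
opening: 0.0157
grip_force: 25.0
```

View pics/s3.png

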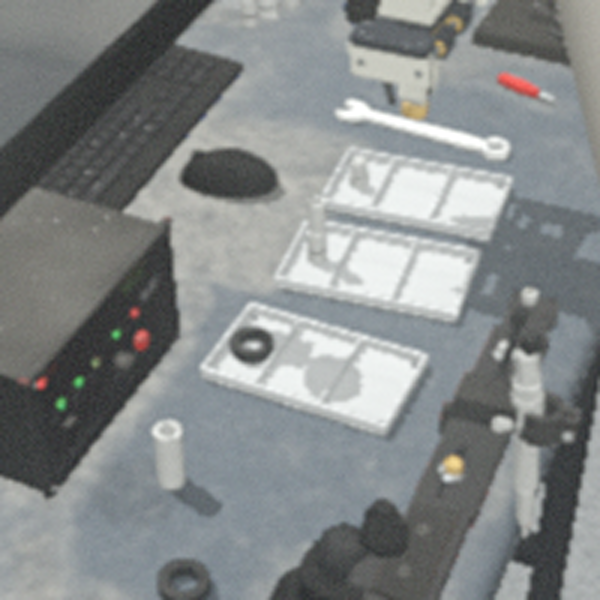

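The brass nut is held upright between the tips, at about (414,108). Lowering it into the middle bay of the nut tray.

```bash
python3 -m pendant '[[0,0,0.03,0,0,0],[0,0,0.03,0,0,0],[0,0,0.02,0,0,0],[0,0,0.008,0,0,0],[0,0,0,0,0,0],[0,0,0,0,0,0],[0,0,0,0,0,0]]'
```

```text
time: 5.63
tool_pos: [0.527, -0.3939, 0.2091]
tool_rot: [3.14, -0.002, 0.0]
contact_force: [0.4, -0.4, -0.2]
opening: 0.0154
grip_force: 25.0
```

```bash
python3 -m pendant '[[0,0,0.005,0,0,0],[0,0,0.003,0,0,0],[0,0,0.0015,0,0,0],[0,0,0,0,0,0],[0,0,0,0,0,0],[0,0,0,0,0,0]]'
python3 - <<'E'
from h import *
print(robot.observe())
E
```

```text
time: 6.13
tool_pos: [0.5265, -0.3941, 0.1989]
tool_rot: [3.141, -0.001, -0.0]
contact_force: [-0.1, 0.8, 4.7]
opening: 0.0154
grip_force: 25.0
{'time': 6.1333, 'qpos': array([-7.59057343e-01,  7.83600788e-01,  1.35215170e+00,  5.12123031e-05,
        1.00454208e+00,  8.11953984e-01]), 'qvel': array([-1.76970152e-05,  2.62294761e-04, -1.42371984e-03,  1.19474184e-03,
       -2.02104872e-03,  1.53336797e-03]), 'joint_efforts': array([-2.84062671e-01, -5.70480824e+01, -2.02058548e+01, -6.42056228e-03,
       -5.75730745e-01,  5.16317508e-03]), 'tool_pos': array([ 0.52646878, -0.39412207,  0.19889509]), 'tool_rot': array([ 3.14073085e+00, -9.71693653e-04, -2.42028345e-04]), 'contact_force': array([-0.14990716,  0.80203848,  4.70851291]), 'torque': array([ 0.22331055,  0.17626803, -0.04016934]), 'grip_force': 25.022927005629754, 'opening': 0.015430629650337131}
```

```bash
python3 -m pendant '[[0,0,0,0,0,0],[0,0,0,0,0,0],[0,0,0,0,0,0],[0,0,-0.02,0,0,0],[0,0,-0.035,0,0,0],[0,0,-0.035,0,0,0],[0,0,-0.03,0,0,0],[0,0,0,0,0,0]]' 0.05
python3 -m pendant '[[0.0018,-0.038,0,0,0,0],[0.0018,-0.038,0,0,0,0],[0.0018,-0.038,0,0,0,0],[0.0018,-0.038,0,0,0,0],[0.0018,-0.038,0,0,0,0],[0.0018,-0.038,0,0,0,0],[0.0018,-0.038,0,0,0,0],[0.0018,-0.038,0,0,0,0]]'
python3 -m pendant '[[0.0018,-0.038,0,0,0,0],[0.0018,-0.038,0,0,0,0],[0.0018,-0.038,0,0,0,0],[0.0018,-0.038,0,0,0,0],[0.0018,-0.038,0,0,0,0],[0.0018,-0.038,0,0,0,0],[0.0018,-0.038,0,0,0,0],[0.0018,-0.038,0,0,0,0]]'
python3 -m pendant '[[0,0,0,0,0,0],[0,0,0,0,0,0]]'
python3 - <<'E'
from h import *
t=robot.read_camera("top");s=robot.read_camera("scene")
cv2.imwrite("pics/s4.png",cv2.resize(np.hstack([s["image"][140:240,290:390],s["image"][270:370,210:310]])[:,:,::-1],None,fx=4,fy=4,interpolation=2))
E
```

```text
time: 6.8
tool_pos: [0.5273, -0.3949, 0.3252]
tool_rot: [3.133, -0.009, -0.0]
contact_force: [0.7, 0.4, 0.2]
opening: 0.05
grip_force: 0.0
time: 7.47
tool_pos: [0.5405, -0.0883, 0.3175]
tool_rot: [3.141, -0.0, -0.0]
contact_force: [0.6, 0.5, 0.1]
opening: 0.0499
grip_force: 0.0
time: 8.13
tool_pos: [0.555, 0.2159, 0.3175]
tool_rot: [3.141, 0.0, -0.0]
contact_force: [0.5, 0.6, -0.2]
opening: 0.0498
grip_force: 0.0
time: 8.3
tool_pos: [0.5548, 0.2158, 0.3171]
tool_rot: [3.141, 0.0, 0.004]
contact_force: [0.1, -1.1, 0.6]
opening: 0.0499
grip_force: 0.0
```

View pics/s4.png

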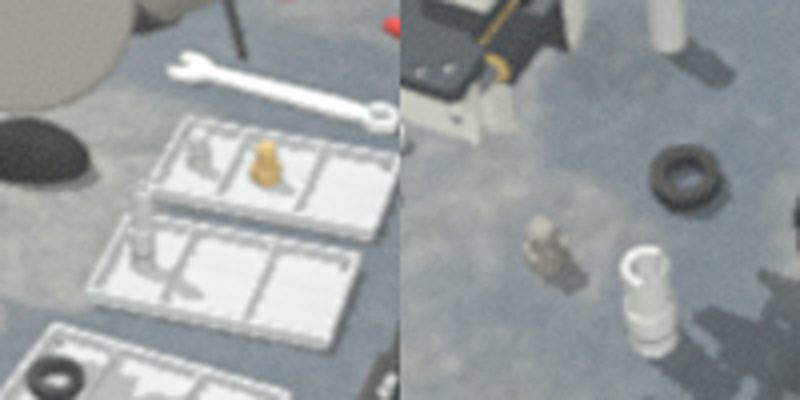

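Brass nut stands in the middle bay of the nut tray; the dark nut is still at about scene (245,325). Descending on it.

```bash
python3 -m pendant '[[0.0008,-0.003,0.02,0,0,0],[0,0,0.035,0,0,0],[0,0,0.035,0,0,0],[0,0,0.02,0,0,0],[0,0,0.011,0,0,0],[0,0,0,0,0,0],[0,0,0,0,0,0]]'
python3 -m pendant '[[0,0,0,0,0,0],[0,0,0,0,0,0],[0,0,0,0,0,0],[0,0,0,0,0,0],[0,0,0,0,0,0],[0,0,0,0,0,0],[0,0,0,0,0,0]]' 0 25
```

```text
time: 8.98
tool_pos: [0.5566, 0.216, 0.1972]
tool_rot: [3.142, -0.0, -0.002]
contact_force: [-0.8, -0.5, 1.2]
opening: 0.0496
grip_force: 0.0
time: 9.57
tool_pos: [0.5562, 0.2171, 0.1971]
tool_rot: [-3.141, -0.001, -0.0]
contact_force: [-0.6, 0.4, 1.8]
opening: 0.0156
grip_force: 25.0
```

```bash
python3 -m pendant '[[0,0,-0.015,0,0,0],[0,0,-0.03,0,0,0],[0,0,-0.035,0,0,0],[0,0,-0.03,0,0,0],[0,0,-0.01,0,0,0],[0,0,0,0,0,0]]'
python3 -m pendant '[[-0.0056,0.0385,0,0,0,0],[-0.0056,0.0385,0,0,0,0],[-0.0056,0.0385,0,0,0,0],[-0.0056,0.0385,0,0,0,0],[-0.0056,0.0385,0,0,0,0],[-0.0056,0.0385,0,0,0,0],[-0.0056,0.0385,0,0,0,0],[-0.0056,0.0385,0,0,0,0]]'
python3 -m pendant '[[-0.0056,0.0385,0,0,0,0],[-0.0056,0.0385,0,0,0,0],[-0.0056,0.0385,0,0,0,0],[-0.0056,0.0385,0,0,0,0],[-0.0056,0.0385,0,0,0,0],[-0.0056,0.0385,0,0,0,0],[-0.0056,0.0385,0,0,0,0],[-0.0056,0.0385,0,0,0,0]]'
python3 -m pendant '[[0,0,0,0,0,0],[0,0,0.03,0,0,0],[0,0,0.035,0,0,0],[0,0,0.03,0,0,0],[0,0,0.01,0,0,0],[0,0,0,0,0,0],[0,0,0,0,0,0]]'
```

```text
time: 10.07
tool_pos: [0.5566, 0.2171, 0.3197]
tool_rot: [-3.14, -0.006, -0.0]
contact_force: [1.0, 0.2, -0.8]
opening: 0.0151
grip_force: 25.0
time: 10.73
tool_pos: [0.5101, -0.0926, 0.3147]
tool_rot: [-3.141, 0.003, -0.0]
contact_force: [0.1, -0.1, -0.8]
opening: 0.0156
grip_force: 25.0
time: 11.4
tool_pos: [0.4653, -0.4006, 0.3142]
tool_rot: [-3.139, 0.003, -0.0]
contact_force: [-0.3, -0.4, -0.3]
opening: 0.0149
grip_force: 25.0
time: 11.98
tool_pos: [0.4665, -0.3989, 0.2113]
tool_rot: [-3.141, 0.001, -0.0]
contact_force: [0.4, -0.5, 0.3]
opening: 0.015
grip_force: 25.0
```

```bash
python3 -m pendant '[[0,0,0.005,0,0,0],[0,0,0.004,0,0,0],[0,0,0.002,0,0,0],[0,0,0,0,0,0],[0,0,0,0,0,0],[0,0,0,0,0,0]]'
python3 -m pendant '[[0,0,0,0,0,0],[0,0,0,0,0,0],[0,0,0,0,0,0],[0,0,-0.02,0,0,0],[0,0,-0.035,0,0,0],[0,0,-0.035,0,0,0],[0,0,-0.03,0,0,0],[0,0,0,0,0,0]]' 0.05
python3 -m pendant '[[0.001,-0.04,0,0,0,0],[0.001,-0.04,0,0,0,0],[0.001,-0.04,0,0,0,0],[0.001,-0.04,0,0,0,0],[0.001,-0.04,0,0,0,0],[0.001,-0.04,0,0,0,0],[0.001,-0.04,0,0,0,0],[0.001,-0.04,0,0,0,0]]'
python3 -m pendant '[[0.001,-0.04,0,0,0,0],[0.001,-0.04,0,0,0,0],[0.001,-0.04,0,0,0,0],[0.001,-0.04,0,0,0,0],[0.001,-0.04,0,0,0,0],[0.001,-0.04,0,0,0,0],[0.001,-0.04,0,0,0,0],[0,-0.038,0,0,0,0]]'
python3 -m pendant '[[0,0,0,0,0,0],[0,0,0,0,0,0]]'
python3 - <<'E'
from h import *
s=robot.read_camera("scene")
cv2.imwrite("pics/s5.png",cv2.resize(np.hstack([s["image"][140:240,290:390],s["image"][280:380,220:320]])[:,:,::-1],None,fx=4,fy=4,interpolation=2))
E
```

```text
time: 12.48
tool_pos: [0.4664, -0.3991, 0.2012]
tool_rot: [3.141, -0.0, -0.0]
contact_force: [-0.2, -0.0, -0.7]
opening: 0.0153
grip_force: 25.0
time: 13.15
tool_pos: [0.4673, -0.4, 0.3279]
tool_rot: [3.133, -0.008, -0.0]
contact_force: [0.2, -0.2, 0.4]
opening: 0.0497
grip_force: 0.0
time: 13.82
tool_pos: [0.474, -0.0772, 0.3206]
tool_rot: [3.141, -0.0, -0.001]
contact_force: [0.7, 0.2, 0.6]
opening: 0.05
grip_force: 0.0
time: 14.48
tool_pos: [0.4811, 0.2412, 0.3205]
tool_rot: [-3.142, -0.0, 0.0]
contact_force: [0.9, -1.4, 1.5]
opening: 0.0501
grip_force: 0.0
time: 14.65
tool_pos: [0.4809, 0.2408, 0.3202]
tool_rot: [3.141, 0.0, 0.004]
contact_force: [-0.1, 0.1, 0.4]
opening: 0.05
grip_force: 0.0
```

View pics/s5.png

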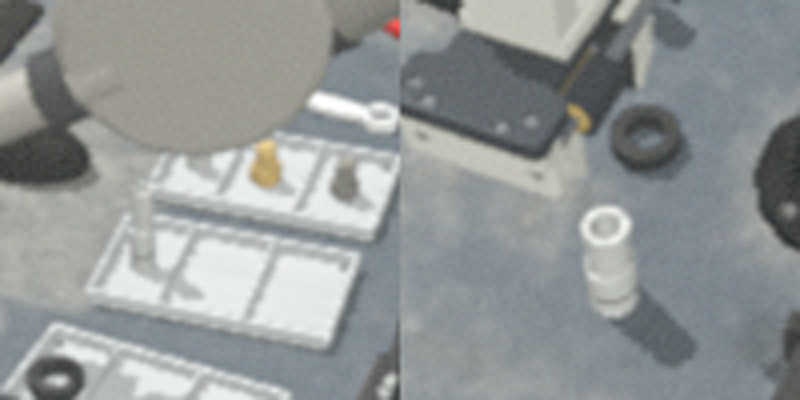

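Both nuts stand in their bays and the long sleeve is still in place under the gripper. Gripping its upper part.

```bash
python3 -m pendant '[[0,0.0025,0.02,0,0,0],[0,0,0.035,0,0,0],[0,0,0.03,0,0,0],[0,0,0.015,0,0,0],[0,0,0.007,0,0,0],[0,0,0,0,0,0],[0,0,0,0,0,0]]'
python3 -m pendant '[[0,0,0,0,0,0],[0,0,0,0,0,0],[0,0,0,0,0,0],[0,0,0,0,0,0],[0,0,0,0,0,0],[0,0,0,0,0,0]]' 0 25
```

```text
time: 15.28
tool_pos: [0.482, 0.2357, 0.2143]
tool_rot: [3.142, -0.001, -0.002]
contact_force: [-0.1, 0.0, 0.6]
opening: 0.0502
grip_force: 0.0
time: 15.78
tool_pos: [0.4817, 0.2366, 0.2143]
tool_rot: [-3.141, -0.001, 0.0]
contact_force: [0.3, 0.8, 4.2]
opening: 0.0243
grip_force: 24.3
```

```bash
python3 -m pendant '[[0,0,-0.015,0,0,0],[0,0,-0.03,0,0,0],[0,0,-0.035,0,0,0],[0,0,-0.03,0,0,0],[0,0,-0.01,0,0,0],[0,0,0,0,0,0]]' - 30
python3 -m pendant '[[-0.0018,0.039,0,0,0,0],[-0.0018,0.039,0,0,0,0],[-0.0018,0.039,0,0,0,0],[-0.0018,0.039,0,0,0,0],[-0.0018,0.039,0,0,0,0],[-0.0018,0.039,0,0,0,0],[-0.0018,0.039,0,0,0,0],[-0.0018,0.039,0,0,0,0]]'
python3 -m pendant '[[-0.0018,0.039,0,0,0,0],[-0.0018,0.039,0,0,0,0],[-0.0018,0.039,0,0,0,0],[-0.0018,0.039,0,0,0,0],[-0.0018,0.039,0,0,0,0],[0,0,0,0,0,0],[0,0,0,0,0,0]]'
python3 -m pendant '[[0,0,0,0,0,0],[0,0,0.03,0,0,0],[0,0,0.035,0,0,0],[0,0,0.03,0,0,0],[0,0,0.01,0,0,0],[0,0,0,0,0,0],[0,0,0,0,0,0]]'
```

```text
time: 16.28
tool_pos: [0.4819, 0.2367, 0.3361]
tool_rot: [-3.14, -0.005, -0.0]
contact_force: [0.1, 1.1, -2.0]
opening: 0.0236
grip_force: 29.1
time: 16.95
tool_pos: [0.466, -0.0772, 0.3315]
tool_rot: [-3.14, 0.004, -0.0]
contact_force: [0.4, 0.0, -1.4]
opening: 0.0238
grip_force: 29.1
time: 17.53
tool_pos: [0.4571, -0.2722, 0.331]
tool_rot: [-3.139, 0.003, -0.004]
contact_force: [-0.2, 0.9, -1.4]
opening: 0.0234
grip_force: 29.5
time: 18.12
tool_pos: [0.4584, -0.2698, 0.2291]
tool_rot: [-3.141, 0.0, 0.001]
contact_force: [1.0, 0.4, -1.4]
opening: 0.0239
grip_force: 29.5
```

```bash
python3 -m pendant '[[0,0,0.005,0,0,0],[0,0,0.004,0,0,0],[0,0,0.002,0,0,0],[0,0,0,0,0,0],[0,0,0,0,0,0],[0,0,0,0,0,0]]'
python3 -m pendant '[[0,0,0,0,0,0],[0,0,0,0,0,0],[0,0,0,0,0,0],[0,0,-0.02,0,0,0],[0,0,-0.035,0,0,0],[0,0,-0.03,0,0,0],[0,0,-0.02,0,0,0],[0,0,0,0,0,0]]' 0.05
python3 -m pendant '[[0.0124,-0.0354,0,0,0,0],[0.0124,-0.0354,0,0,0,0],[0.0124,-0.0354,0,0,0,0],[0.0124,-0.0354,0,0,0,0],[0.0124,-0.0354,0,0,0,0],[0.0124,-0.0354,0,0,0,0],[0.0124,-0.0354,0,0,0,0],[0.0124,-0.0354,0,0,0,0]]'
python3 -m pendant '[[0.0124,-0.0354,0,0,0,0],[0,0,0,0,0,0],[0,0,0,0,0,0]]'
python3 - <<'E'
from h import *
s=robot.read_camera("scene")
cv2.imwrite("pics/s6.png",cv2.resize(np.hstack([s["image"][140:240,290:390],s["image"][220:320,220:320]])[:,:,::-1],None,fx=4,fy=4,interpolation=2))
E
```

```text
time: 18.62
tool_pos: [0.4581, -0.2706, 0.2181]
tool_rot: [3.141, -0.001, -0.0]
contact_force: [0.4, 0.0, -1.4]
opening: 0.0239
grip_force: 29.5
time: 19.28
tool_pos: [0.4589, -0.2712, 0.3275]
tool_rot: [3.136, -0.007, -0.0]
contact_force: [-0.3, -1.0, 0.3]
opening: 0.0501
grip_force: 0.0
time: 19.95
tool_pos: [0.5574, 0.0145, 0.3219]
tool_rot: [3.142, 0.001, -0.0]
contact_force: [2.3, -1.1, 0.2]
opening: 0.0501
grip_force: 0.0
time: 20.2
tool_pos: [0.5696, 0.0499, 0.3216]
tool_rot: [3.141, 0.001, 0.004]
contact_force: [0.3, -0.4, -0.1]
opening: 0.0501
grip_force: 0.0
```

View pics/s6.png

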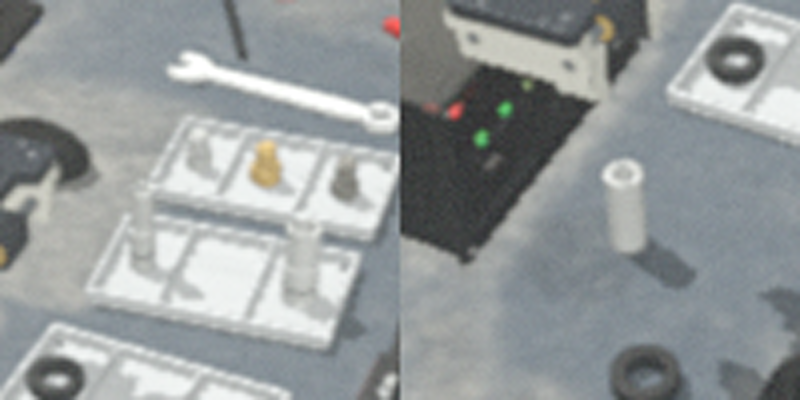

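Long sleeve stands in its near bay. Now the short sleeve.

```bash
python3 -m pendant '[[0,0.001,0.02,0,0,0],[0,0,0.035,0,0,0],[0,0,0.035,0,0,0],[0,0,0.018,0,0,0],[0,0,0.007,0,0,0],[0,0,0,0,0,0],[0,0,0,0,0,0]]'
python3 -m pendant '[[0,0,0,0,0,0],[0,0,0,0,0,0],[0,0,0,0,0,0],[0,0,0,0,0,0],[0,0,0,0,0,0],[0,0,0,0,0,0]]' 0 30
python3 -m pendant '[[0,0,-0.015,0,0,0],[0,0,-0.03,0,0,0],[0,0,-0.035,0,0,0],[0,0,-0.03,0,0,0],[0,0,-0.01,0,0,0],[0,0,0,0,0,0]]'
```

```text
time: 20.83
tool_pos: [0.57, 0.046, 0.2084]
tool_rot: [3.141, -0.001, -0.001]
contact_force: [-0.9, 0.1, 0.1]
opening: 0.0497
grip_force: 0.0
time: 21.33
tool_pos: [0.5698, 0.0471, 0.2083]
tool_rot: [3.141, -0.001, 0.0]
contact_force: [-0.3, 0.4, 3.0]
opening: 0.0211
grip_force: 30.0
time: 21.83
tool_pos: [0.5701, 0.0471, 0.3304]
tool_rot: [3.141, -0.006, -0.0]
contact_force: [0.5, -0.5, -1.6]
opening: 0.0211
grip_force: 30.0
```

```bash
python3 -m pendant '[[-0.0064,0.039,0,0,0,0],[-0.0064,0.039,0,0,0,0],[-0.0064,0.039,0,0,0,0],[-0.0064,0.039,0,0,0,0],[-0.0064,0.039,0,0,0,0],[-0.0064,0.039,0,0,0,0],[-0.0064,0.039,0,0,0,0],[-0.0064,0.039,0,0,0,0]]'
python3 -m pendant '[[0,0,0,0,0,0],[0,0,0.03,0,0,0],[0,0,0.035,0,0,0],[0,0,0.03,0,0,0],[0,0,0.01,0,0,0],[0,0,0,0,0,0],[0,0,0,0,0,0]]'
```

```text
time: 22.5
tool_pos: [0.5173, -0.2665, 0.3251]
tool_rot: [-3.139, 0.003, -0.0]
contact_force: [1.1, 0.6, -1.3]
opening: 0.0207
grip_force: 30.0
time: 23.08
tool_pos: [0.5185, -0.2648, 0.2222]
tool_rot: [-3.141, 0.001, 0.0]
contact_force: [-0.0, -0.0, -1.3]
opening: 0.0211
grip_force: 30.0
```

```bash
python3 -m pendant '[[0,0,0.005,0,0,0],[0,0,0.004,0,0,0],[0,0,0.0015,0,0,0],[0,0,0,0,0,0],[0,0,0,0,0,0],[0,0,0,0,0,0]]'
python3 -m pendant '[[0,0,0,0,0,0],[0,0,0,0,0,0],[0,0,0,0,0,0],[0,0,-0.02,0,0,0],[0,0,-0.035,0,0,0],[0,0,-0.03,0,0,0],[0,0,-0.02,0,0,0],[0,0,0,0,0,0]]' 0.05
python3 -m pendant '[[-0.0008,-0.0408,0,0,0,0],[-0.0008,-0.0408,0,0,0,0],[-0.0008,-0.0408,0,0,0,0],[-0.0008,-0.0408,0,0,0,0],[-0.0008,-0.0408,0,0,0,0],[-0.0008,-0.0408,0,0,0,0],[-0.0008,-0.0408,0,0,0,0],[-0.0008,-0.0408,0,0,0,0]]' 0.07
python3 -m pendant '[[-0.0008,-0.0408,0,0,0,0],[-0.0008,-0.0408,0,0,0,0],[0,0,0,0,0,0],[0,0,0.03,0,0,0],[0,0,0.03,0,0,0],[0,0,0,0,0,0],[0,0,0,0,0,0]]'
python3 - <<'E'
from h import *
s=robot.read_camera("scene")
cv2.imwrite("pics/s7.png",cv2.resize(np.hstack([s["image"][140:240,290:390],s["image"][240:340,220:320]])[:,:,::-1],None,fx=4,fy=4,interpolation=2))
E
```

```text
time: 23.58
tool_pos: [0.5185, -0.265, 0.2127]
tool_rot: [3.141, -0.001, -0.0]
contact_force: [0.6, 0.6, -1.1]
opening: 0.0213
grip_force: 30.0
time: 24.25
tool_pos: [0.5193, -0.2655, 0.3224]
tool_rot: [3.136, -0.008, -0.0]
contact_force: [1.9, -1.1, -0.3]
opening: 0.0502
grip_force: 0.0
time: 24.92
tool_pos: [0.5115, 0.0633, 0.3168]
tool_rot: [3.142, 0.001, -0.0]
contact_force: [0.5, 0.4, 0.1]
opening: 0.0701
grip_force: 0.0
time: 25.5
tool_pos: [0.51, 0.1427, 0.256]
tool_rot: [3.141, 0.004, -0.0]
contact_force: [-0.3, -0.8, 0.6]
opening: 0.0697
grip_force: 0.0
```

View pics/s7.png

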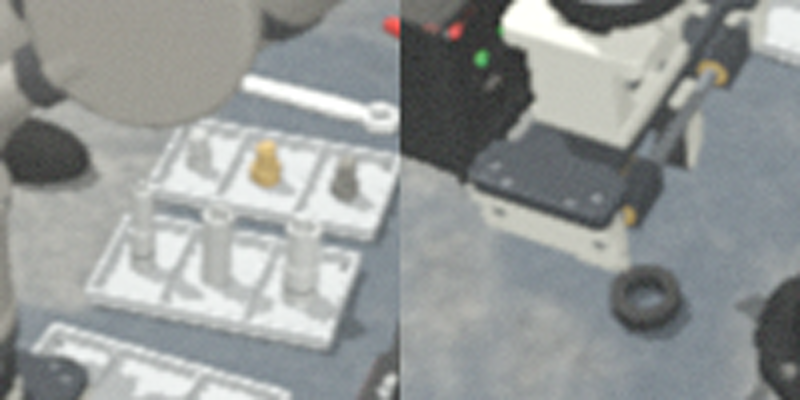

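Both sleeves stand in their bays and the ring is under the gripper. Descending to grip the ring.

```bash
python3 -m pendant '[[0,0,0.025,0,0,0],[0,0,0.025,0,0,0],[0,0,0.015,0,0,0],[0,0,0.008,0,0,0],[0,0,0,0,0,0],[0,0,0,0,0,0]]'
python3 -m pendant '[[0,0,0,0,0,0],[0,0,0,0,0,0],[0,0,0,0,0,0],[0,0,0,0,0,0],[0,0,0,0,0,0],[0,0,0,0,0,0]]' 0 20
python3 -m pendant '[[0,0,-0.015,0,0,0],[0,0,-0.03,0,0,0],[0,0,-0.035,0,0,0],[0,0,-0.03,0,0,0],[0,0,-0.01,0,0,0],[0,0,0,0,0,0]]'
```

```text
time: 26.05
tool_pos: [0.5112, 0.1429, 0.1854]
tool_rot: [-3.141, -0.002, -0.001]
contact_force: [-0.1, -0.3, 0.2]
opening: 0.0701
grip_force: 0.0
time: 26.55
tool_pos: [0.5105, 0.1431, 0.1845]
tool_rot: [-3.142, -0.001, -0.0]
contact_force: [-0.4, 0.6, 2.0]
opening: 0.0378
grip_force: 20.0
time: 27.05
tool_pos: [0.511, 0.1432, 0.3068]
tool_rot: [-3.141, -0.006, -0.0]
contact_force: [-0.3, -0.6, -2.0]
opening: 0.0375
grip_force: 20.0
```

```bash
python3 -m pendant '[[0.0014,0.037,0,0,0,0],[0.0014,0.037,0,0,0,0],[0.0014,0.037,0,0,0,0],[0.0014,0.037,0,0,0,0],[0.0014,0.037,0,0,0,0],[0.0014,0.037,0,0,0,0],[0.0014,0.037,0,0,0,0],[0,0,0,0,0,0]]'
python3 -m pendant '[[0,0,0,0,0,0],[0,0,0.03,0,0,0],[0,0,0.035,0,0,0],[0,0,0.03,0,0,0],[0,0,0.008,0,0,0],[0,0,0,0,0,0],[0,0,0,0,0,0]]'
```

```text
time: 27.72
tool_pos: [0.5199, -0.1215, 0.302]
tool_rot: [3.14, 0.002, -0.005]
contact_force: [0.1, -0.3, -0.8]
opening: 0.0377
grip_force: 20.0
time: 28.3
tool_pos: [0.5204, -0.1152, 0.2013]
tool_rot: [-3.141, 0.001, 0.001]
contact_force: [0.1, 0.2, -0.4]
opening: 0.0381
grip_force: 20.0
```

```bash
python3 -m pendant '[[0,0,0.005,0,0,0],[0,0,0.005,0,0,0],[0,0,0.003,0,0,0],[0,0,0,0,0,0],[0,0,0,0,0,0],[0,0,0,0,0,0]]'
python3 -m pendant '[[0,0,0,0,0,0],[0,0,0,0,0,0],[0,0,0,0,0,0],[0,0,-0.02,0,0,0],[0,0,-0.035,0,0,0],[0,0,-0.035,0,0,0],[0,0,-0.03,0,0,0],[0,0,0,0,0,0]]' 0.046
python3 -m pendant '[[0,-0.038,0,0,0,0],[0,-0.038,0,0,0,0],[0,-0.038,0,0,0,0],[0,-0.038,0,0,0,0],[0,-0.038,0,0,0,0],[0,-0.038,0,0,0,0],[0,0,0,0,0,0],[0,0,0,0,0,0]]'
python3 - <<'E'
from h import *
s=robot.read_camera("scene");t=robot.read_camera("top")
cv2.imwrite("pics/s8.png",cv2.resize(np.hstack([t["image"][170:290,310:470],s["image"][150:270,280:440]])[:,:,::-1],None,fx=2.5,fy=2.5,interpolation=2))
E
```

```text
time: 28.8
tool_pos: [0.5203, -0.116, 0.1885]
tool_rot: [3.141, -0.0, -0.0]
contact_force: [0.1, 0.4, -0.7]
opening: 0.0377
grip_force: 20.0
time: 29.47
tool_pos: [0.5216, -0.1164, 0.3144]
tool_rot: [3.138, -0.011, -0.0]
contact_force: [0.7, -0.0, -0.1]
opening: 0.046
grip_force: 0.0
time: 30.13
tool_pos: [0.5199, 0.1139, 0.3078]
tool_rot: [3.141, 0.0, 0.004]
contact_force: [-0.1, -1.1, -1.6]
opening: 0.0461
grip_force: 0.0
```

View pics/s8.png

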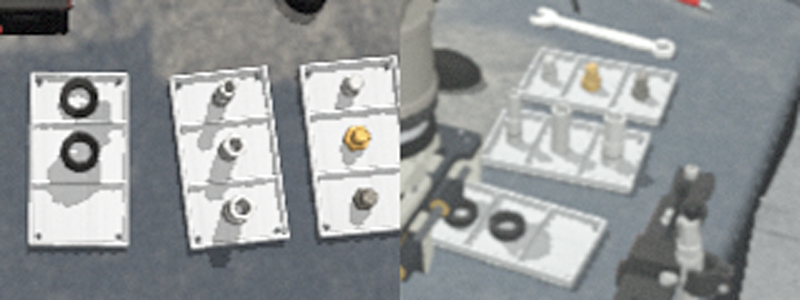

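All five parts are in their bays: ring at (79,150) in the crop, sleeves at (232,148) and (240,208), and nuts at (357,138) and (366,197), all upright. Handing in.

```bash
python3 -c "
from cell import robot
print(robot.hand_in())"
```

```text
the job is handed in; nothing more can be done
None
```

I placed all five parts upright in their bays (two sleeves, two nuts, ring flat), never touched the injector or the spanner, and handed the job in at about 30 s; the hand-in returned no verdict, so the only check is my last pictures, which show every part in place.

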